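Bring the lab jack up under a hanging reaction vessel

ROBOT

A 6-joint arm with a two-finger parallel gripper is mounted at the origin on the work surface. World frame = base frame: x ahead of the robot, y to its left, z up, the work surface at z = 0. Lengths are in mm, angles in rad, forces in N, time in s.
With the tool pointing down it reaches from about 300 to 1000 mm from the base axis. Payload 5.1 kg.
Tool frame: the origin (TCP) lies midway between the tips of the shut fingers; the grasp point (between the pads) lies 19 mm behind it; z points along the fingers, y is the line along which they close (so a half turn about z gives the same grasp; the last joint's range is limited). The gripper opens to 95 mm and grips with 3 to 60 N. Pads are 20 mm wide; open, the fingers measure 119 mm over their backs; the gripper's body (75 mm by 180 mm) begins 59 mm behind the grasp point.
Start: joints at [-1.248, 0.124, 1.65, -0, 1.367, -0.083], TCP at [256.557, -597.213, 214.656] pointing down, gripper open.
Joint ranges: [-2.61, 2.61], [-1.02, 2.33], [0.03, 2.71], [-1.35, 4.49], [0.32, 2.68], [-2.91, 2.91]. Speed limits (rad/s): [2.57, 2.57, 3.14, 3.14, 3.14, 3.14].

INTERFACE

Orientations are given as a unit quaternion [x, y, z, w].
In Python, from plant import manip, imaging, spotter gives the robot as it stands.
- The arm moves only by the shell command python3 -m jog 'ROWS' [FORCE]. ROWS is JSON, a list of rows, each a list of 5 numbers: the closure in counts, from 0 (fully open) to 255 (shut), then the shift along the world's x, y, z each as a share of 4 cm, from -1 to 1, then the turn about the world's z as a share of 8 degrees, from -1 to 1. A call has 1 to 10 rows; each row shifts and turns the commanded pose from where the row before left it; what a row does not reach is not made up. A row lasts 1/10 s, in which the tool goes at most 50 mm and 8.59 degrees, less where a joint would pass 70% of its speed; a pose out of reach is approached as far as the arm can. A call with a number of a shift or a turn outside -1 to 1 is refused whole. A call with a gripper value outside its range is refused whole. The fingers move at their own pace and stop on an object; FORCE is the grip in N (left out, the last holds). Time passes only in rows, so rows that do not move let the fingers close. It gives the time, the measured TCP pose, the force, the opening and the grip force at its end, in the units of the state.
- manip.get_state(): the state, without advancing time (a new reading comes with each control period).
- imaging.camera(name): name is "side" or "top" or "wrist"; returns a dict with "color" (420x560x3 uint8, red, green, blue), "camera_matrix" (3x3 intrinsics, pixels), "R" (3x3) and "t" (3): a world point X has camera coordinates R X + t. Camera axes: x right, y down, z forward; pixel columns grow to the right and rows downward; lengths in mm; the calibration is good to about 2 mm. A picture is of the moment at which its call begins. There is no depth.
- manip.job_done(): hands the job in; it is judged then, once.
Trained networks look in a picture, given as the dict that the camera call returned (one of the last four; its "shot" number tells which), for a name from the list of things; names that differ only in an ending like _2 or _b are one class to them, and where a whole thing is asked for, a point or a joint stands for the part that bears it (a point fixed in the world has none). Each returns a list of dicts, best first, with "p" (0 to 1); they miss things now and then, are a little off and sometimes report something else, mostly with a low value. They report only what shows in the picture. A call takes as long as a camera call. They do not tell look-alikes from the thing itself.
- spotter.spot_in(picture, label): "box" ([left, top, right, bottom] in pixels, round what is visible of it).
- spotter.regions_of(picture, label): "pixels" (420x560 bool, what is visible of it) and "box" ([left, top, right, bottom] in pixels, round what is visible of it).
- spotter.landmark_of(picture, label): "xy" ([column, row] in pixels: a listed point, or the origin of a listed thing).
The state is a dict: "time": time; "q": joint angles; "qd": joint speeds; "effort": joint torques, N m; "eef_pos": TCP position; "tool_rot": TCP orientation; "ft_force": force on the tool from outside, world axes, zero at the start; "wrist_torque": the same for the moment, N m; "gripper_width": finger opening in mm; "grip_force": force on a finger pad.
Only numpy, scipy, OpenCV 4.12 (cv2) and the standard library are available. Lean on these libraries where they do the work, as an engineer would, in place of code of your own. Each camera call takes 0.05 s, during which the arm holds its last target. There are 200 camera calls.

TASK

Slide the lab jack in along the bench until its platform is centred under the glass reaction vessel, then turn the jack's four-armed handle to raise the platform until it just touches the bottom of the vessel: it must really bear on the glass, but the vessel must stay seated in its ring, not be jacked up. Leave the other things on the bench where they stand.

Things in the scene. Friction and masses are not known exactly. Their poses are not given: they have to be found in the camera images.
- jack: Loose scissor lab jack of bare metal on four rubber feet, about 2.5 kg; slides on the bench when pushed (6 to 10 N). Base 150 mm (x) by 140 mm (y). Origin: centre of its underside, on the bench. x points level from the handle end to the far end, y left seen from the handle, z up. It starts 50 to 85 mm short of the vessel, handle end roughly towards the robot.
- platform_top (a point): Centre of the top face of the jack's platform, a plate 150 mm (x) by 140 mm (y) with a 14 mm deep rim, straight above the jack's origin. It stands 108 mm above the bench at handle angle 0 and rises straight up by 3.0 mm per radian of the handle (19 mm a turn).
- handle_hub (a point): Centre of the handle, on the jack's axis, 132 mm from its centre on the -x side (57 mm outside the platform), 56 mm up at angle 0, rising half as fast as the platform. Black hub 26 mm across on a level spindle along the jack's x; four steel arms 11 mm thick, at right angles, in the upright plane across it, each with a black ball 16 mm across, centred 42 mm from the axis.
- handle (a joint): Turn of the handle, rad; starts at 0 to 1.4, goes to 11. It grows and the platform rises when turned clockwise as seen from the handle end (arms on the jack's -y side go down). At 0 and each quarter turn the arms are level and upright. Stiff (about 0.1 N m, half as much again once it bears the vessel), stays where it is left.
- vessel: Glass reaction vessel, loose, 1.4 to 2.1 kg: clear cylinder 104 mm across, flat bottom, with a 140 mm wide flange and steel lid. Origin: on its upright axis, at the flange's underside, level with the ring's top while seated. The glass reaches some 130 to 140 mm below this (not measured), so touching must be felt or seen; pushed further, the vessel rises. Lid and ports stand up to 52 mm above.
- ring: Fixed steel ring, 136 mm outside and 116 mm inside, that carries the vessel, clamped to an upright steel rod 150 mm away on the far side. Origin: centre of the ring's top face; x points to the rod, z up. Rod: 13 mm thick, 420 mm tall, on a bench flange 72 mm across.
- tipbox_blue: Bystander: pipette tip box, blue with a white lid, 122 x 84 x 71 mm. Origin: centre of its underside.
- tipbox_pink: Bystander: pipette tip box, magenta with a white lid, 122 x 84 x 71 mm. Origin: centre of its underside.
- amber_bottle: Bystander: brown glass bottle, 72 mm across, 150 mm tall. Origin: centre of its underside.
- wash_bottle: Bystander: white wash bottle with a red spout, 68 mm across, 200 mm tall. Origin: centre of its underside.
- conical_flask: Bystander: glass conical flask with a black stopper, 86 mm across, 147 mm tall. Origin: centre of its underside.
- foil_beaker: Bystander: glass beaker capped with foil, 96 mm across, 107 mm tall. Origin: centre of its underside.
- tube_rack: Bystander: orange rack of capped tubes, 70 x 200 x 92 mm. Origin: centre of its underside.
Not all that is in view belongs to the job. What is shaped like the vessel but yellow is not meant.

How it is judged (in metres and radians):
On the way:
1. the jack's platform is centred under the vessel, within 20 mm (horizontal distance between platform_top and vessel below 0.02 m), for 0.2 s.
At the end, for the whole second after the job is handed in: The platform bears on the vessel's bottom with more than 0.5 N, its centre within 20 mm of the vessel's axis, and the vessel is still seated: raised less than 2.5 mm from its place in the ring, everything at rest (contact force between jack and vessel above 0.5 N and horizontal distance between platform_top and vessel below 0.02 m and z of vessel in the frame of ring between -0.0015 and 0.0025 m and linear speed of each of vessel, jack below 0.01 m/s); the robot touches nothing.
It fails at once if the vessel is jacked up more than 6 mm out of its ring or tipped by more than 6 degrees (z of vessel in the frame of ring above 0.006 m or angle between vessel's own z axis and vertical above 0.105 rad).
It fails at once if another thing on the bench is moved by more than 25 mm (distance of any of tipbox_blue, tipbox_pink, amber_bottle, wash_bottle, conical_flask, foil_beaker, tube_rack from where it was at the start of the episode above 0.025 m).
It also fails if it takes over 72 s, if anything falls off the work surface, if the arm or the gripper's body presses on something with over 40 N, if the wrist force passes 120 N, or if a joint passes its speed limit or range.

## Working session

There is one attempt and no reset: what is moved stays moved. The work goes in short steps, Python scripts to look and compute and a shell command to move; the robot and the scene stay as the last step left them, time stands still between calls to the robot, and variables do not carry over. Pictures are saved under pics/ and viewed, at most 10 in all, crops included, and the job is handed in when it is done.

```bash
mkdir -p pics; ls; cat > h.py <<'E'
import numpy as np, cv2
from plant import manip, imaging, spotter
def shot(n,save=None):
    p=imaging.camera(n)
    if save: cv2.imwrite('pics/'+save,p['color'][:,:,::-1])
    return p
def proj(p,X):
    c=p['R']@np.array(X,float)+np.array(p['t']).ravel(); u=np.array(p['camera_matrix'])@c; return u[:2]/u[2]
def ray(p,uv):
    R=np.array(p['R']);t=np.array(p['t']).ravel()
    d=R.T@np.linalg.inv(p['camera_matrix'])@np.array([uv[0],uv[1],1.]); return -R.T@t,d/np.linalg.norm(d)
def onz(p,uv,z):
    o,d=ray(p,uv); return o+d*(z-o[2])/d[2]
def tri(p1,a,p2,b):
    o1,d1=ray(p1,a);o2,d2=ray(p2,b)
    s=np.linalg.lstsq(np.c_[d1,-d2],o2-o1,rcond=None)[0]
    A=o1+s[0]*d1;B=o2+s[1]*d2; return (A+B)/2,np.linalg.norm(A-B)
E
python3 - <<'E'
from h import *
np.set_printoptions(precision=1,suppress=True)
P={n:shot(n,n+'0.png') for n in('side','top')}
cv2.imwrite('pics/both0.png',np.hstack([cv2.resize(P[n]['color'],(400,300))for n in P])[:,:,::-1])
for n in P: print(n,'cam at',ray(P[n],(280,210))[0],ray(P[n],(280,210))[1])
for l in['jack','platform_top','handle_hub','vessel','ring','tipbox_blue','tipbox_pink','amber_bottle','wash_bottle','conical_flask','foil_beaker','tube_rack']:
    for n in P:
        print(l,n,[(np.round(d['xy']),round(d['p'],2)) for d in spotter.landmark_of(P[n],l)][:3],[(np.round(d['box']),round(d['p'],2)) for d in spotter.spot_in(P[n],l)][:3])
print(manip.get_state())
E
```

```text
pics
side cam at [ 46.8 720.2 742.6] [ 0.4 -0.7 -0.5]
top cam at [ 437.4  -39.7 1333.6] [ 0. -0. -1.]
jack side [(array([263., 251.]), 0.59), (array([120., 326.]), 0.49)] [(array([225., 202., 313., 268.]), 0.86)]
jack top [(array([294., 184.]), 0.86)] [(array([426., 205., 466., 240.]), 0.65), (array([268., 155., 322., 235.]), 0.63)]
platform_top side [(array([265., 219.]), 0.84)] [(array([227., 207., 301., 251.]), 0.91)]
platform_top top [(array([295., 184.]), 0.95)] [(array([267., 158., 324., 213.]), 0.6)]
handle_hub side [(array([301., 251.]), 0.62)] [(array([291., 236., 310., 262.]), 0.47)]
handle_hub top [(array([141., 230.]), 0.56), (array([292., 231.]), 0.53)] [(array([289.,  73., 325., 113.]), 0.64), (array([279., 228., 310., 236.]), 0.54)]
vessel side [(array([236., 167.]), 0.82), (array([308., 288.]), 0.65)] [(array([210., 142., 263., 220.]), 0.91), (array([338., 168., 365., 207.]), 0.31)]
vessel top [(array([215., 275.]), 0.89), (array([301., 147.]), 0.82)] [(array([186., 246., 243., 303.]), 0.92), (array([268., 152., 324., 231.]), 0.68), (array([270., 114., 331., 173.]), 0
[... 1246 characters left out ...]
]
foil_beaker top [(array([438., 224.]), 0.91), (array([368., 185.]), 0.6)] [(array([423., 207., 468., 241.]), 0.72), (array([268., 158., 328., 212.]), 0.23)]
tube_rack side [(array([382., 234.]), 0.95)] [(array([364., 197., 389., 252.]), 0.67)]
tube_rack top [] [(array([352., 266., 427., 299.]), 0.95)]
{'time': 2.5, 'q': array([-1.2,  0.1,  1.7, -0. ,  1.4, -0.1]), 'qd': array([-0., -0., -0.,  0.,  0., -0.]), 'effort': array([  0. , -41.8, -36. ,   0.1,   0. ,  -0. ]), 'eef_pos': array([ 256.6, -597.2,  214.7]), 'tool_rot': array([ 1. ,  0.2, -0. , -0. ]), 'ft_force': array([ 0.2, -0.1, -0.5]), 'wrist_torque': array([-0. ,  0. , -0.1]), 'grip_force': 0.0, 'gripper_width': 95.13837436931406}
```

View images.

View pics/top0.png

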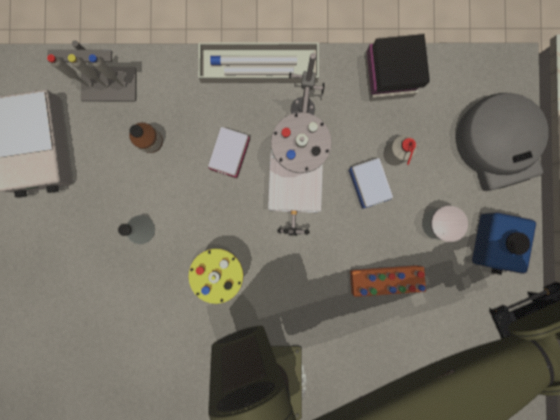

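View pics/side0.png

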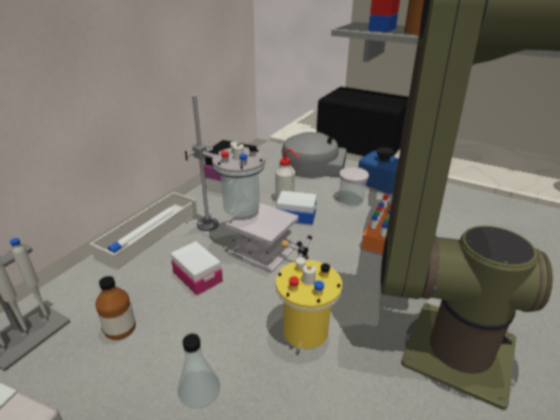

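Top view: the real vessel (grey lid) is at about (301,143), over the jack's far edge. The jack platform is at (295,184) and the handle at (293,231), towards the robot. The yellow look-alike at (215,275) is a decoy. The side view agrees: clear vessel in the ring at (237,185), yellow decoy at (308,305).

```bash
python3 - <<'E'
from h import *
np.set_printoptions(precision=1,suppress=True)
s,t=shot('side'),shot('top')
print(manip.get_state()['time'])
print('K',t['camera_matrix'][0][0],s['camera_matrix'][0][0])
for l,a,b in[('vessel',(236,167),(301,147)),('plat',(265,219),(295,184)),('hub',(301,251),(292,231))]:
    print(l,tri(s,a,t,b))
for z in(108,110,112): print('plat z',z,onz(t,(295,184),z),onz(s,(265,219),z))
print('hub',onz(t,(292.5,231),58))
# crops
c=lambda p,x,y,w,h,f:cv2.resize(p['color'][y:y+h,x:x+w],None,fx=f,fy=f,interpolation=cv2.INTER_CUBIC)
cv2.imwrite('pics/crop1.png',np.hstack([c(t,255,95,80,150,4),c(s,190,130,120,150,4)])[:,:,::-1])
E
```

```text
2.6
K 459.9458790915006 410.1060329515515
vessel (array([637.8, -88.3, 250.7]), np.float64(16.893128340413572))
plat (array([555.6, -83.6, 114. ]), np.float64(0.9659185015904881))
hub (array([433.2, -75.7,  55.5]), np.float64(5.135015561179738))
plat z 108 [556.6 -83.6 108. ] [560.  -91.5 108. ]
plat z 110 [556.4 -83.5 110. ] [558.4 -88.9 110. ]
plat z 112 [556.2 -83.4 112. ] [556.8 -86.3 112. ]
hub [430.9 -78.2  58. ]
```

View pics/crop1.png

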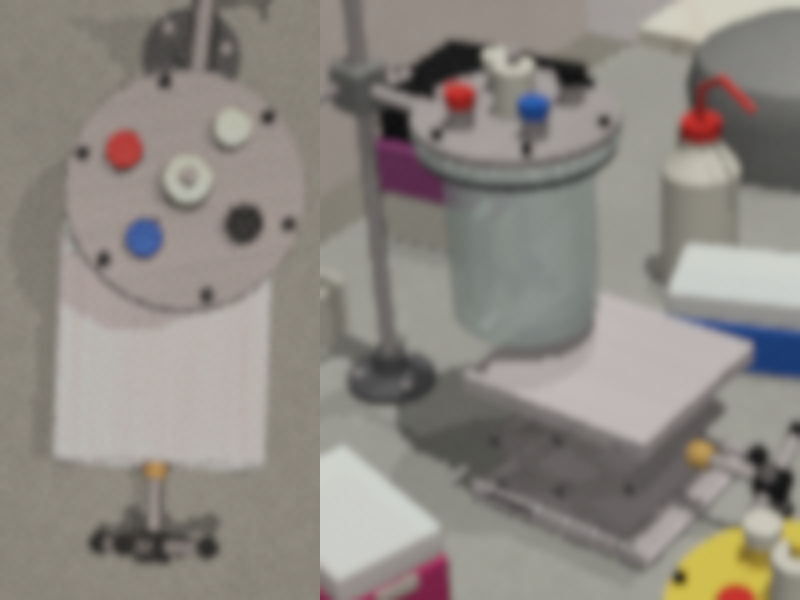

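```bash
python3 - <<'E'
from h import *
np.set_printoptions(precision=1,suppress=True)
s,t=shot('side'),shot('top')
for z in(255,262,270):
  c=onz(t,(301.5,142.5),z); print('lid',z,c,'diam',onz(t,(331,142.5),z)[1]-onz(t,(271.7,142.5),z)[1], 'reproj side',proj(s,c), proj(s,c+[0,0,-z+112]))
for z in (110,):
  for uv in[(268,210),(321.5,211)]: print('edge',onz(t,uv,z))
for uv,z in[((279.5,230.5),56),((307,232),56),((293.2,231.2),60),((293.8,212.5),60)]: print(uv,onz(t,uv,z))
# fit handle model: balls in side view
c=lambda p,x,y,w,h,f:cv2.resize(p['color'][y:y+h,x:x+w],None,fx=f,fy=f,interpolation=cv2.INTER_CUBIC)
g=c(s,270,220,50,50,12)
hub=np.array([429,-78,58.]);a=-0.05
ex=np.array([np.cos(a),np.sin(a),0]);ey=np.array([-ex[1],ex[0],0])
cv2.imwrite('pics/crop2.png',g[:,:,::-1])
print('hub side',proj(s,hub))
for th in np.arange(0,1.5,.2):
  # arms: clockwise from handle end -> -y goes down
  P=[hub+42*(np.cos(th+k*np.pi/2)*-ey*1 - np.sin(th+k*np.pi/2)*np.array([0,0,1])) for k in range(4)]
  print(round(th,1),[tuple(np.round((proj(s,q)-[270,220])*12).astype(int)) for q in P],[tuple(np.round(proj(t,q),1)) for q in P])
E
```

```text
lid 255 [640.5 -93.8 255. ] diam -139.8637996641197 reproj side [239.4 164.8] [241.7 209.6]
lid 262 [639.2 -93.5 262. ] diam -138.95612118088204 reproj side [239.6 162.6] [242.  209.8]
lid 270 [637.7 -93.1 270. ] diam -137.91877434289609 reproj side [239.9 160.1] [242.4 210. ]
edge [487.  -11.5 110. ]
edge [ 484.3 -153.9  110. ]
(279.5, 230.5) [432.3 -42.2  56. ]
(307, 232) [ 428.1 -118.5   56. ]
(293.2, 231.2) [430.3 -80.   60. ]
(293.8, 212.5) [482.1 -81.8  60. ]
hub side [303.7 250.3]
0.0 [(np.int64(496), np.int64(271)), (np.int64(398), np.int64(509)), (np.int64(309), np.int64(462)), (np.int64(412), np.int64(213))] [(np.float64(307.6), np.float64(232.4)), (np.float64(292.0), np.float64(231.6)), (np.float64(277.3), np.float64(230.9)), (np.float64(292.9), np.float64(231.8))]
0.2 [(np.int64(492), np.int64(301)), (np.int64(380), np.int64(525)), (np.int64(312), np.int64(430)), (np.int64(431), np.int64(198))] [(np.float64(307.1), np.float64(232.4)), (np.float64(289.1), np.float64(231.4)), (np.float64(277.6), np.float64(231.0)), (np.float64(296.0), np.float64(231.9))]
0.4 [(np.int64(486)
[... 1044 characters left out ...]
at64(279.7), np.float64(231.0)), (np.float64(284.4), np.float64(231.3)), (np.float64(305.7), np.float64(232.4))]
1.2 [(np.int64(431), np.int64(464)), (np.int64(314), np.int64(509)), (np.int64(377), np.int64(258)), (np.int64(493), np.int64(224))] [(np.float64(297.4), np.float64(231.9)), (np.float64(278.3), np.float64(230.9)), (np.float64(287.2), np.float64(231.5)), (np.float64(306.9), np.float64(232.4))]
1.4 [(np.int64(414), np.int64(490)), (np.int64(309), np.int64(486)), (np.int64(396), np.int64(231)), (np.int64(496), np.int64(247))] [(np.float64(294.5), np.float64(231.7)), (np.float64(277.5), np.float64(230.9)), (np.float64(290.2), np.float64(231.6)), (np.float64(307.5), np.float64(232.4))]
```

View pics/crop2.png

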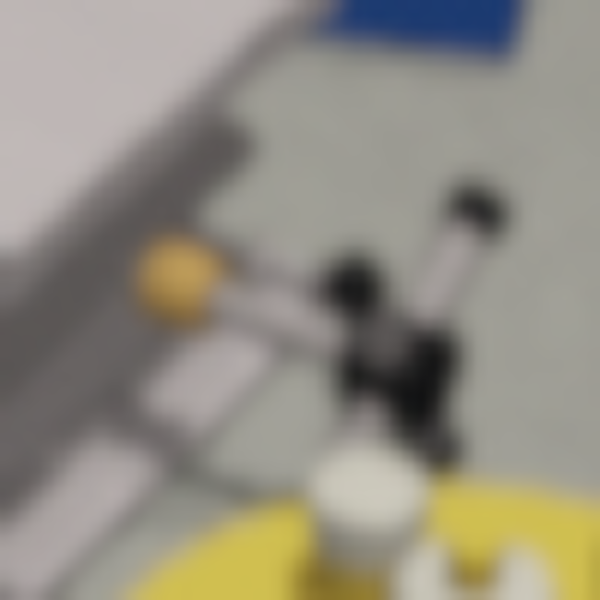

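θ ≈ 1.0 matches the picture: balls at crop (480,205), (355,285) and (445,450). That puts the hub at about (430,-79,57.5), the platform at about (559,-85,111) and the vessel at about (639,-93). Next I check the tool's yaw.

```bash
python3 - <<'E'
from h import *
from scipy.spatial.transform import Rotation as R
s=manip.get_state();r=R.from_quat(s['tool_rot']).as_matrix();print(r, s['time'],'y-axis heading deg',np.degrees(np.arctan2(r[1,1],r[0,1])))
E
python3 -m jog '[[90,0.25,1,0,0],[90,0.25,1,0,0],[90,0.25,1,0,0],[90,0.25,1,0,0],[90,0.25,1,0,0],[90,0.25,1,0,0],[90,0.25,1,0,0],[90,0.25,1,0,0],[90,0.25,1,0,0],[90,0.2,1,0,0]]'
```

```text
[[ 9.18799560e-01  3.94724418e-01  4.33869699e-05]
 [ 3.94724420e-01 -9.18799560e-01 -3.63162678e-05]
 [ 2.55290111e-05  5.04932674e-05 -9.99999998e-01]] 2.7 y-axis heading deg -66.7512121143165
time: 3.7
eef_pos: [354.7, -195.7, 214.9]
tool_rot: [0.98, 0.201, 0.0, 0.0]
ft_force: [0.4, -0.3, -0.2]
gripper_width: 61.7
grip_force: 0.0
```

```bash
python3 -m jog '[[90,0.35,1,0,-0.8],[90,0.2,1,0,-0.8],[90,0.1,0.95,-0.5,-0.8],[90,0,0,-1,-0.76],[90,0,0,-1,0],[90,0,0,-1,0],[90,0,0,-1,0],[90,0,0,0,0]]'
python3 - <<'E'
from h import *
t=shot('top');s=shot('side')
c=lambda p,x,y,w,h,f:cv2.resize(p['color'][y:y+h,x:x+w],None,fx=f,fy=f,interpolation=cv2.INTER_CUBIC)
cv2.imwrite('pics/c3.png',np.hstack([c(t,230,90,130,200,3),c(s,190,130,130,200,3)])[:,:,::-1])
print(manip.get_state()['tool_rot'])
E
```

```text
time: 4.5
eef_pos: [375.6, -77.4, 29.4]
tool_rot: [1.0, -0.018, -0.006, -0.002]
ft_force: [0.2, 0.7, 0.0]
gripper_width: 61.4
grip_force: 0.0
[ 9.99842792e-01 -1.77229940e-02 -5.00065697e-04 -1.94062246e-04]
```

View pics/c3.png

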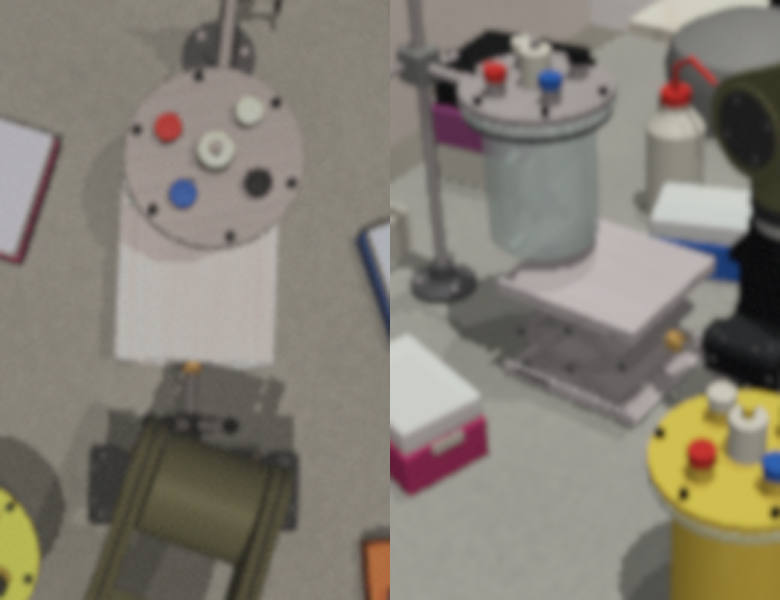

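```bash
python3 -m jog '[[90,0.4,0,-0.05,0],[90,0.3,0,0,0],[90,0.2,-0.01,0,0],[90,0.2,-0.01,0,0],[90,0.2,-0.01,0,-0.05],[90,0.2,-0.01,0,-0.05],[90,0.2,-0.01,0,-0.05],[90,0.2,-0.02,0,-0.05],[90,0.2,-0.02,0,-0.05],[90,0,0,0,0]]'
python3 - <<'E'
from h import *
t=shot('top','t4.png');s=shot('side','s4.png')
st=manip.get_state();print(st['time'],st['eef_pos'],st['ft_force'],st['tool_rot'])
for p,n in((t,'t'),(s,'s')):
  print(n,[(np.round(d['xy'],1),round(d['p'],2)) for d in spotter.landmark_of(p,'platform_top')][:2])
d=spotter.landmark_of(t,'platform_top');print(onz(t,d[0]['xy'],111) if d else '')
d=spotter.landmark_of(s,'platform_top');print(onz(s,d[0]['xy'],111) if d else '')
E
```

```text
time: 5.6
eef_pos: [462.6, -82.5, 33.6]
tool_rot: [0.999, -0.034, -0.003, -0.0]
ft_force: [-8.2, 1.8, 0.5]
gripper_width: 61.8
grip_force: 4.0
5.7 [462.59498871 -82.46829398  33.58050321] [-8.33938336  0.27285154 -2.02258071] [ 9.99400435e-01 -3.45046112e-02 -2.84675363e-03 -3.12599704e-04]
t [(array([293. , 163.6]), 0.91)]
s [(array([248.1, 218.5]), 0.61)]
[610.94002816 -78.20879503 111.        ]
[599.615373   -65.71675257 111.        ]
```

```bash
python3 - <<'E'
import cv2,numpy as np
c=lambda n,x,y,w,h,f:cv2.resize(cv2.imread('pics/'+n)[y:y+h,x:x+w],None,fx=f,fy=f,interpolation=cv2.INTER_CUBIC)
cv2.imwrite('pics/c4.png',np.hstack([c('t4.png',255,100,90,130,4),c('s4.png',190,150,100,130,4)]))
E
```

```text
(no output)
```

View pics/c4.png

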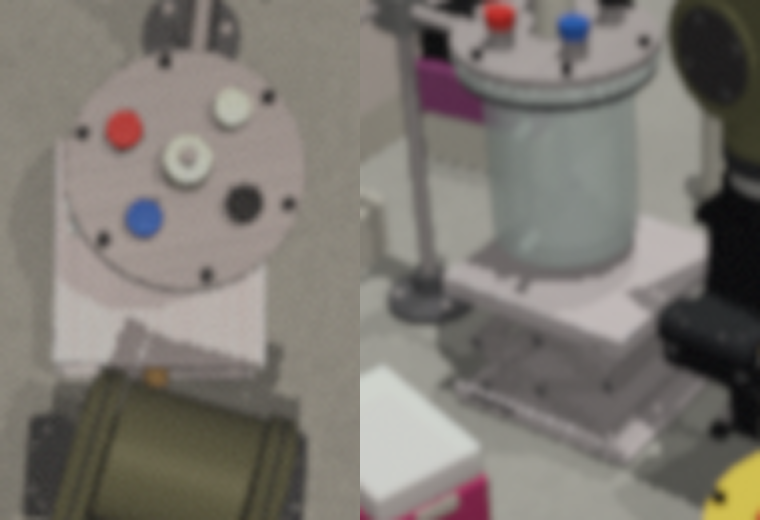

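```bash
python3 -m jog '[[90,0.2,-0.04,0,-0.1],[90,0.2,-0.04,0,-0.1],[90,0.2,-0.04,0,-0.1],[90,0.15,-0.02,0,0],[90,0,0,0,0],[90,-0.5,0,0,0],[90,-0.5,0,0,0]]'
python3 - <<'E'
from h import *
t=shot('top','t5.png');s=shot('side','s5.png')
st=manip.get_state();print(st['time'],st['eef_pos'],st['ft_force'],st['tool_rot'])
c=lambda n,x,y,w,h,f:cv2.resize(cv2.imread('pics/'+n)[y:y+h,x:x+w],None,fx=f,fy=f,interpolation=cv2.INTER_CUBIC)
cv2.imwrite('pics/c5.png',np.hstack([c('t5.png',255,100,90,130,4),c('s5.png',190,150,100,130,4)]))
E
```

```text
time: 6.6
eef_pos: [456.7, -89.2, 35.9]
tool_rot: [0.998, -0.056, 0.003, 0.001]
ft_force: [0.2, 0.8, 0.9]
gripper_width: 61.7
grip_force: 0.0
6.7 [455.00486941 -88.87917069  35.13954201] [ 0.12588581 -0.39846756  0.46942615] [ 9.98408617e-01 -5.63653667e-02  1.72060642e-03  4.66864352e-04]
```

View pics/c5.png

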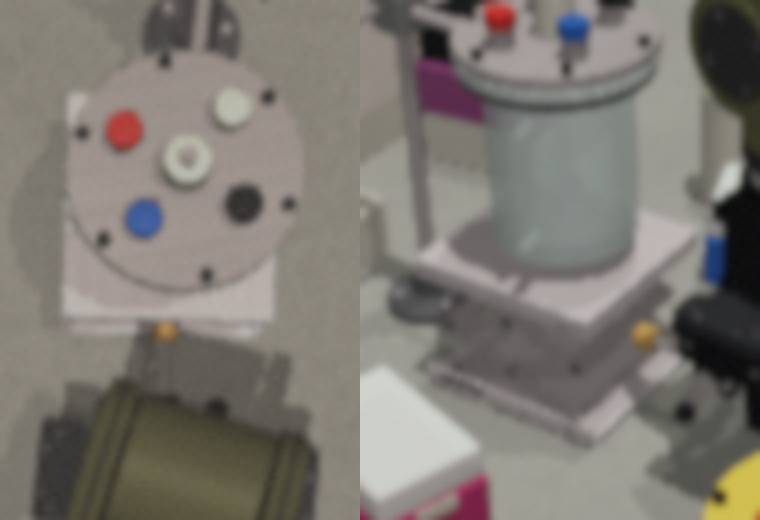

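Jack near edge at px row ≈180, cols 270.5–323: platform ≈ (643,-91), vessel ≈ (639.5,-93.5), so about 4 mm off. That's well inside the limit.

```bash
python3 - <<'E'
from h import *
np.set_printoptions(precision=1,suppress=True)
s,t=shot('side'),shot('top')
print('plat',onz(t,(297.7,151.5),111),'ball',onz(t,(309.25,202),80))
for z in range(105,150,5):
  print(z,proj(s,(608,-51.5,z)))
E
python3 -m jog '[[255,0,0,1,0],[255,0,0,1,0],[255,0.6,-0.5,-0.1,0],[255,0.7,-0.5,0,0],[255,0,0,0,0]]' 20
```

```text
plat [643.4 -90.8 111. ] ball [ 510.  -123.3   80. ]
105 [242.8 221.9]
110 [242.8 220.4]
115 [242.7 218.9]
120 [242.6 217.4]
125 [242.5 215.9]
130 [242.4 214.3]
135 [242.4 212.8]
140 [242.3 211.3]
145 [242.2 209.7]
time: 7.3
eef_pos: [510.9, -130.8, 111.3]
tool_rot: [0.998, -0.057, 0.003, 0.001]
ft_force: [-0.7, 0.6, 1.0]
gripper_width: 27.0
grip_force: 0.0
```

```bash
python3 -m jog '[[255,-0.05,0,-0.3,0],[255,0,0,-0.3,0],[255,0,0,-0.3,0],[255,0,0,0,0]]'; python3 -m jog '[[255,0,0,-0.25,0],[255,0,0,-0.25,0],[255,0,0,-0.25,0],[255,0,0,0,0]]';
```

```text
time: 7.7
eef_pos: [503.2, -127.6, 70.6]
tool_rot: [0.998, -0.056, -0.001, -0.001]
ft_force: [-0.8, 0.2, -0.1]
gripper_width: 1.3
grip_force: 0.0
time: 8.1
eef_pos: [503.2, -128.0, 40.5]
tool_rot: [0.998, -0.056, -0.001, -0.0]
ft_force: [-1.3, -1.7, 0.5]
gripper_width: 0.5
grip_force: 0.3
```

```bash
python3 - <<'E'
from h import *
s=shot('side','s6.png');t=shot('top','t6.png')
c=lambda n,x,y,w,h,f:cv2.resize(cv2.imread('pics/'+n)[y:y+h,x:x+w],None,fx=f,fy=f,interpolation=cv2.INTER_CUBIC)
cv2.imwrite('pics/c6.png',np.hstack([c('t6.png',255,100,90,130,4),c('s6.png',190,150,110,130,4)]))
E
```

```text
(no output)
```

View pics/c6.png

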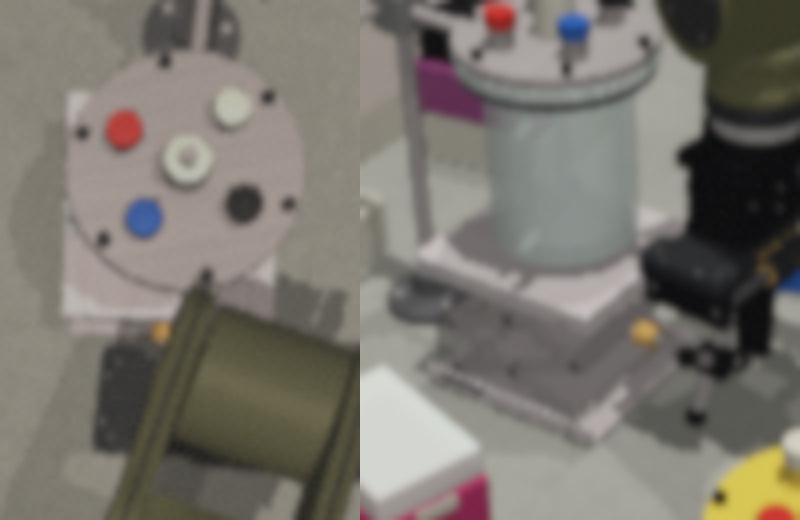

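The handle turned to θ≈2.1–2.2 (side crop: hub (710,360), balls (695,415) and (685,352)). The vessel and jack have not moved. Next stroke.

```bash
python3 -m jog '[[255,0.1,-0.2,0.4,0],[255,0,0,1,0],[255,0,0.2,0.5,0],[255,0,0.25,0,0],[255,0,0,-0.2,0]]'; for i in 1; do python3 -m jog '[[255,0,0,-0.3,0],[255,0,-0.15,-0.2,0]]'|grep -E 'pos|force'; python3 -m jog '[[255,0,-0.1,-0.2,0],[255,0,-0.1,-0.2,0]]'|grep -E 'pos|force'; python3 -m jog '[[255,0,-0.1,-0.15,0],[255,0,0,-0.15,0]]'|grep -E 'pos|force'; done
```

```text
time: 8.7
eef_pos: [509.2, -117.6, 111.2]
tool_rot: [0.998, -0.055, 0.001, 0.0]
ft_force: [-0.1, 0.4, -0.0]
gripper_width: 0.6
grip_force: 0.0
eef_pos: [507.9, -125.6, 89.3]
ft_force: [-2.2, -6.2, 8.4]
grip_force: 4.6
eef_pos: [507.7, -135.1, 73.3]
ft_force: [-2.0, -7.6, 5.8]
grip_force: 3.4
eef_pos: [507.4, -138.0, 60.7]
ft_force: [-3.3, -8.9, 5.3]
grip_force: 5.2
```

```bash
python3 -m jog '[[255,0,-0.5,0.3,0],[255,-0.5,-0.5,0.5,0],[255,-1,-1,1,0],[255,-1,-1,1,0],[255,-1,0,0,0],[255,0,0,0,0]]'
python3 - <<'E'
from h import *
s=shot('side','s7.png');t=shot('top','t7.png')
c=lambda n,x,y,w,h,f:cv2.resize(cv2.imread('pics/'+n)[y:y+h,x:x+w],None,fx=f,fy=f,interpolation=cv2.INTER_CUBIC)
cv2.imwrite('pics/c7.png',np.hstack([c('t7.png',255,120,80,110,5),c('s7.png',215,190,80,110,5)]))
# ECC vessel shift vs start
def ecc(a,b,x,y,w,h):
    f=lambda n:cv2.cvtColor(cv2.imread('pics/'+n),cv2.COLOR_BGR2GRAY)[y:y+h,x:x+w].astype(np.float32)
    W=np.eye(2,3,dtype=np.float32)
    cc,W=cv2.findTransformECC(f(a),f(b),W,cv2.MOTION_TRANSLATION,(3,200,1e-6),None,5); return cc,W[:,2]
for n in('s4.png','s5.png','s6.png','s7.png'): print(n,ecc('side0.png',n,208,142,50,40))
E
```

```text
time: 9.9
eef_pos: [387.3, -233.6, 150.3]
tool_rot: [0.998, -0.058, -0.001, -0.001]
ft_force: [0.9, 0.9, -1.2]
gripper_width: 0.3
grip_force: 0.0
s4.png (0.9999855336377509, array([-0.00150617, -0.00376063], dtype=float32))
s5.png (0.9999845542048018, array([0.00078808, 0.00023972], dtype=float32))
s6.png (0.9999702569289988, array([0.00210338, 0.00197822], dtype=float32))
s7.png (0.9999768363785384, array([-0.00178038, -0.00302463], dtype=float32))
```

View pics/c7.png

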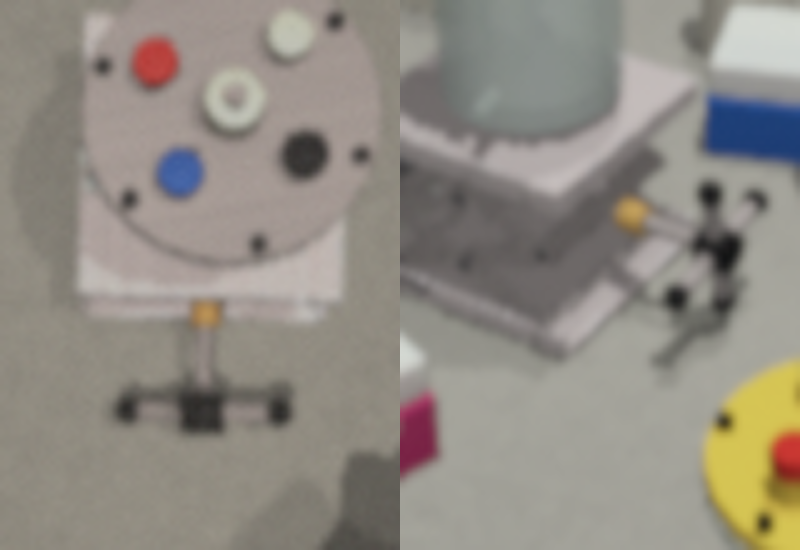

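Crop: hub at px (295.6,202.4), balls level, so θ≈π. The hub is at (511,-87,61) and the platform is unmoved. The vessel hasn't shifted by 0.005 px, so image registration will show contact sharply.

```bash
cat > v.py <<'E'
from h import *
s=shot('side')['color']
g=lambda im:cv2.cvtColor(im,cv2.COLOR_BGR2GRAY)[142:182,208:258].astype(np.float32)
W=np.eye(2,3,dtype=np.float32)
cc,W=cv2.findTransformECC(g(cv2.imread('pics/side0.png')),g(np.ascontiguousarray(s[:,:,::-1])),W,cv2.MOTION_TRANSLATION,(3,200,1e-6),None,5)
print('ECC',cc,W[:,2],'t',manip.get_state()['time'])
E
python3 -m jog '[[255,1,0.9,0,0],[255,1,0.9,-0.6,0],[255,1,0.7,-0.6,0],[255,0,0,-0.4,0],[255,0,0,0,0]]'|grep -E 'pos|force'; python3 -m jog '[[255,0,0,-0.2,0],[255,0,0,-0.2,0]]'|grep -E 'pos|force';python3 -m jog '[[255,0,0,-0.2,0],[255,0,0,-0.2,0]]'|grep -E 'pos|force'; python3 v.py
```

```text
eef_pos: [497.4, -141.5, 89.2]
ft_force: [-0.8, 0.3, -1.0]
grip_force: 0.0
eef_pos: [499.2, -144.7, 78.0]
ft_force: [-0.3, -0.0, 0.8]
grip_force: 0.0
eef_pos: [498.7, -145.0, 61.8]
ft_force: [0.1, -0.3, 0.3]
grip_force: 0.0
ECC 0.9999702938730151 [0.0001045  0.00165698] t 10.95
```

```bash
python3 -m jog '[[255,0,-0.1,0.5,0],[255,0.1,0.2,0.2,0],[255,0.12,0.2,0,0],[255,0,0,0,0]]'|grep -E 'pos|force'; python3 -m jog '[[255,0,0,-0.3,0],[255,0,0,-0.2,0]]'|grep -E 'pos|force';python3 -m jog '[[255,0,0,-0.2,0],[255,0,0,-0.2,0]]'|grep -E 'pos|force'; python3 v.py
```

```text
eef_pos: [508.2, -131.5, 90.2]
ft_force: [-0.1, -0.7, -0.3]
grip_force: 0.0
eef_pos: [507.6, -132.9, 68.9]
ft_force: [0.5, -4.6, 4.8]
grip_force: 2.7
eef_pos: [507.7, -133.3, 53.3]
ft_force: [1.1, -2.3, 2.8]
grip_force: 1.8
ECC 0.9999669949771176 [-0.00056297 -0.00216055] t 11.8
```

```bash
python3 -m jog '[[255,0,-0.05,-0.15,0]]'|grep -E 'pos|force'; python3 v.py; python3 -m jog '[[255,0,-0.1,0.7,0],[255,0,0,1,0],[255,0,0.3,0.15,0],[255,0,0.3,0,0],[255,0,0,0,0]]'|grep -E 'pos|force'; python3 -m jog '[[255,0,0,-0.2,0],[255,0,-0.02,-0.1,0]]'|grep -E 'pos|force'; python3 v.py
```

```text
eef_pos: [507.3, -134.2, 47.5]
ft_force: [-0.2, -1.7, 2.1]
grip_force: 1.1
ECC 0.9999643712855025 [0.00310393 0.00135474] t 11.95
eef_pos: [506.2, -112.4, 120.2]
ft_force: [-0.5, 0.1, 0.1]
grip_force: 0.0
eef_pos: [506.0, -114.6, 107.2]
ft_force: [-0.9, 0.1, -0.6]
grip_force: 0.0
ECC 0.9961125031366179 [-0.03975878 -0.03012319] t 12.7
```

```bash
sed -i 's/208:258/206:236/' v.py; python3 v.py; python3 -m jog '[[255,0,0,-0.15,0],[255,0,-0.06,-0.15,0]]'|grep -E 'pos|force'; python3 v.py;  python3 -m jog '[[255,0,-0.08,-0.12,0],[255,0,-0.08,-0.12,0]]'|grep -E 'pos|force'; python3 v.py
```

```text
ECC 0.9999801259347336 [ 0.00700788 -0.00037241] t 12.75
eef_pos: [507.5, -117.7, 97.4]
ft_force: [-1.1, -0.3, -0.1]
grip_force: 0.0
ECC 0.9999781875777738 [ 0.01067036 -0.00088893] t 13.0
eef_pos: [507.6, -124.4, 88.1]
ft_force: [-0.3, 0.5, 0.5]
grip_force: 0.0
ECC 0.9999793731939762 [ 0.00611818 -0.00127717] t 13.25
```

```bash
python3 -m jog '[[255,0,-0.05,0.7,0],[255,0,0.2,0.1,0],[255,0,0.3,0,0],[255,0,0,0,0]]'|grep -E 'pos|force'; python3 -m jog '[[255,0,0,-0.15,0],[255,0,0,-0.1,0]]'|grep -E 'pos|force'; python3 -m jog '[[255,0,-0.05,-0.1,0],[255,0,-0.05,-0.1,0]]'|grep -E 'pos|force'; python3 v.py
```

```text
eef_pos: [507.0, -104.4, 119.6]
ft_force: [-0.3, 0.4, 0.1]
grip_force: 0.0
eef_pos: [506.7, -105.6, 108.8]
ft_force: [-0.5, 0.1, 0.1]
grip_force: 0.0
eef_pos: [507.2, -111.2, 103.3]
ft_force: [-7.1, -4.3, 15.0]
grip_force: 7.3
ECC 0.9999815633726099 [ 0.00378834 -0.00250252] t 14.1
```

```bash
python3 -m jog '[[255,0,-0.1,-0.07,0],[255,0,-0.1,-0.1,0]]'|grep -E 'pos|force'; python3 v.py; python3 -m jog '[[255,0,-0.07,-0.12,0],[255,0,-0.05,-0.12,0]]'|grep -E 'pos|force'; python3 v.py
```

```text
eef_pos: [507.2, -120.4, 97.2]
ft_force: [-7.0, -6.1, 10.9]
grip_force: 6.3
ECC 0.9999804895840598 [ 0.00539113 -0.00216495] t 14.35
eef_pos: [507.1, -127.5, 88.2]
ft_force: [-8.9, -14.2, 12.7]
grip_force: 9.8
ECC 0.9999803208503224 [ 0.00711821 -0.00991762] t 14.6
```

```bash
python3 -m jog '[[255,0,-0.3,0.4,0],[255,0,-0.5,0.6,0],[255,-0.6,-1,0.5,0],[255,-1,-1,0,0],[255,-1,0,0,0],[255,0,0,0,0]]'|grep pos
python3 - <<'E'
from h import *
s=shot('side','s8.png');t=shot('top','t8.png');
def ecc(a,b,x,y,w,h):
    f=lambda n:cv2.cvtColor(cv2.imread('pics/'+n),cv2.COLOR_BGR2GRAY)[y:y+h,x:x+w].astype(np.float32)
    W=np.eye(2,3,dtype=np.float32)
    cc,W=cv2.findTransformECC(f(a),f(b),W,cv2.MOTION_EUCLIDEAN,(3,200,1e-6),None,5); return cc,W
print('jack top',ecc('t7.png','t8.png',262,165,70,30))
print('vessel',ecc('side0.png','s8.png',208,142,50,40))
c=lambda n,x,y,w,h,f:cv2.resize(cv2.imread('pics/'+n)[y:y+h,x:x+w],None,fx=f,fy=f,interpolation=cv2.INTER_CUBIC)
cv2.imwrite('pics/c8.png',np.hstack([c('t8.png',265,165,60,55,7),c('s8.png',256,210,54,55,7)]))
E
```

```text
eef_pos: [404.9, -230.0, 144.6]
jack top (0.9372608812974986, array([[ 0.9999491 , -0.01009021,  0.03446893],
       [ 0.01009021,  0.9999491 , -0.39324227]], dtype=float32))
vessel (0.9999760648454972, array([[ 1.0000000e+00, -4.5525510e-05,  1.1207536e-03],
       [ 4.5525510e-05,  1.0000000e+00, -2.1833112e-03]], dtype=float32))
```

View pics/c8.png

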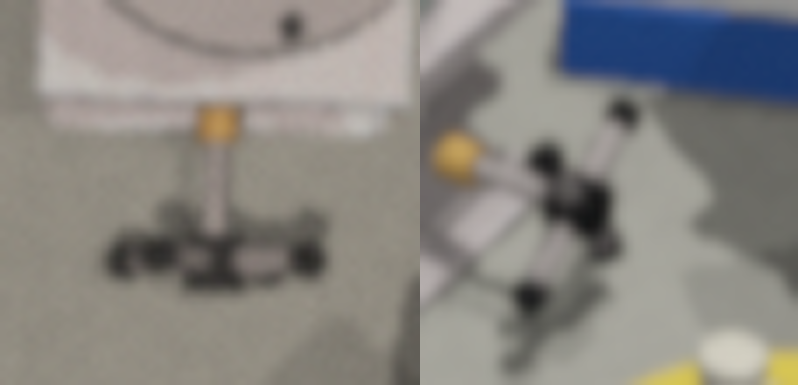

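Crop: hub px (295.6,202.4) is unchanged and the jack's near edge is still at row ≈179.5. θ ≈ 4.1, with the -y ball about 35° above level. The vessel is unmoved. Continue, centred on the handle plane.

```bash
python3 -m jog '[[255,0.7,0.7,0,0],[255,0.7,0.7,0,0],[255,0.7,0.7,0,0],[255,0.6,0.55,-0.4,0],[255,0,0,-0.4,0],[255,0,0,0,0]]'|grep -E 'pos|force'; python3 v.py
```

```text
eef_pos: [515.6, -122.0, 110.6]
ft_force: [-0.2, 0.0, 0.1]
grip_force: 0.0
ECC 0.9999774727036027 [ 0.00191937 -0.003113  ] t 15.95
```

```bash
python3 -m jog '[[255,-0.1,-0.1,-0.2,0],[255,0,0,-0.15,0],[255,0,0,-0.1,0]]'|grep -E 'pos|force'; python3 v.py; python3 -m jog '[[255,0,0,-0.1,0],[255,0,0,-0.1,0]]'|grep -E 'pos|force'; python3 v.py; python3 -m jog '[[255,0,0,-0.1,0],[255,0,0,-0.1,0]]'|grep -E 'pos|force'; python3 v.py
```

```text
eef_pos: [512.0, -128.3, 95.4]
ft_force: [-0.8, 0.3, -0.4]
grip_force: 0.0
ECC 0.9999756379123694 [ 0.00415916 -0.00424166] t 16.3
eef_pos: [512.9, -128.7, 88.6]
ft_force: [-2.6, -4.9, 7.1]
grip_force: 4.3
ECC 0.9999726821645751 [ 0.00566986 -0.0049157 ] t 16.55
eef_pos: [513.1, -131.3, 81.9]
ft_force: [-6.7, -13.5, 9.4]
grip_force: 8.0
ECC 0.9999715191188108 [ 0.00475198 -0.00236429] t 16.8
```

```bash
python3 -m jog '[[255,0,0,0.35,0],[255,-0.03,0.2,0,0],[255,0,0,-0.2,0],[255,0,0,-0.15,0]]'|grep -E 'pos|force'; python3 v.py; python3 -m jog '[[255,0,0,-0.1,0],[255,0,0,-0.1,0]]'|grep -E 'pos|force'; python3 v.py; python3 -m jog '[[255,0,-0.05,-0.1,0],[255,0,0,-0.1,0]]'|grep -E 'pos|force'; python3 v.py
```

```text
eef_pos: [511.5, -119.6, 79.4]
ft_force: [-0.2, -3.6, 4.7]
grip_force: 2.3
ECC 0.9999737796398098 [ 0.01046206 -0.0062807 ] t 17.25
eef_pos: [511.3, -119.8, 71.4]
ft_force: [-0.9, -2.5, 4.5]
grip_force: 1.6
ECC 0.9999757212611119 [0.00649522 0.00121644] t 17.5
eef_pos: [511.2, -121.2, 63.2]
ft_force: [-0.4, 2.0, 3.0]
grip_force: 1.6
ECC 0.999970885284701 [ 0.01157662 -0.00193378] t 17.75
```

```bash
python3 -m jog '[[255,0,-0.05,-0.1,0],[255,0,-0.05,-0.1,0]]'|grep -E 'pos|force'; python3 v.py; python3 -m jog '[[255,0,-0.05,-0.1,0]]'|grep -E 'pos|force'; python3 v.py; python3 -m jog '[[255,0,-0.2,0.5,0],[255,0,-0.05,1,0],[255,0,0.5,0.3,0],[255,0,0.35,0,0],[255,0,0,-0.2,0]]'|grep -E 'pos|force';python3 v.py; python3 -m jog '[[255,0,0,-0.1,0],[255,0,0,-0.1,0]]'|grep -E 'pos|force'; python3 v.py;
```

```text
eef_pos: [511.5, -125.1, 55.6]
ft_force: [-0.5, 5.0, 5.2]
grip_force: 2.5
ECC 0.9999554482837882 [0.00519525 0.00198159] t 18.0
eef_pos: [511.8, -127.7, 52.1]
ft_force: [-0.8, 2.3, 4.5]
grip_force: 2.0
ECC 0.9992036710098184 [ 0.00328367 -0.00631658] t 18.15
eef_pos: [511.3, -102.7, 115.4]
ft_force: [-0.2, 0.3, -0.0]
grip_force: 0.0
ECC 0.9991847080717428 [ 0.00523338 -0.02400078] t 18.7
eef_pos: [510.0, -104.5, 107.4]
ft_force: [-9.6, -3.9, 18.7]
grip_force: 9.5
ECC 0.9994007968849415 [ 0.00792496 -0.02818092] t 18.95
```

```bash
cat > v.py <<'E'
from h import *
p=shot('side','now.png');s=p['color']
a=cv2.cvtColor(cv2.imread('pics/side0.png'),cv2.COLOR_BGR2GRAY);b=cv2.cvtColor(s,cv2.COLOR_RGB2GRAY)
pts=np.float32([[225,154],[244,157],[238,150],[222,171],[212,160],[205,215]]).reshape(-1,1,2)
n,st,e=cv2.calcOpticalFlowPyrLK(a,b,pts,None,winSize=(11,11),maxLevel=0,criteria=(3,100,1e-5))
print('LK',np.round((n-pts)[:,0],2).tolist(),'e',np.round(e.ravel(),1).tolist(),'t',manip.get_state()['time'])
E
python3 v.py; python3 - <<'E'
from h import *
p=imaging.camera('side')
P=np.array([640,-93,260.])
print('px/mm up',proj(p,P+[0,0,1])-proj(p,P))
E
```

```text
LK [[-0.009999999776482582, -0.14000000059604645], [-0.019999999552965164, -0.03999999910593033], [0.019999999552965164, 0.09000000357627869], [-0.5099999904632568, -0.11999999731779099], [-0.07000000029802322, 0.019999999552965164], [-1.309999942779541, 0.5199999809265137]] e [2.5999999046325684, 3.4000000953674316, 3.4000000953674316, 2.9000000953674316, 2.4000000953674316, 12.399999618530273] t 19.0
px/mm up [-0.01743804 -0.33692865]
```

```bash
python3 - <<'E'
from h import *
g=lambda n:cv2.cvtColor(cv2.imread('pics/'+n),cv2.COLOR_BGR2GRAY)
a=g('side0.png')
def ecc(b,x,y,w,h):
    f=lambda m:m[y:y+h,x:x+w].astype(np.float32)
    W=np.eye(2,3,dtype=np.float32)
    try: cc,W=cv2.findTransformECC(f(a),f(b),W,cv2.MOTION_TRANSLATION,(3,200,1e-6),None,3); return round(cc,4),np.round(W[:,2],3)
    except Exception as e: return 'x'
for n in('s8.png','now.png'):
    b=g(n)
    print(n,[ecc(b,*r) for r in((218,147,14,14),(237,150,14,14),(230,141,16,16),(206,150,14,30),(225,165,20,14))])
    d=np.abs(b.astype(float)-a); print(np.round(cv2.resize(d[136:226,196:276],(10,9),interpolation=cv2.INTER_AREA),1))
E
```

```text
s8.png [(1.0, array([ 0.006, -0.02 ], dtype=float32)), (1.0, array([-0.004,  0.006], dtype=float32)), (0.9999, array([0.002, 0.009], dtype=float32)), (0.9999, array([0.004, 0.008], dtype=float32)), (1.0, array([-0.008, -0.014], dtype=float32))]
[[ 5.   5.4  4.9  3.7  5.   5.4  5.   5.3  5.5  5.7]
 [ 4.2  4.8  3.2  3.7  5.1  5.5  4.5  4.   5.7  5.6]
 [ 4.5  2.7  5.2  4.8  5.7  4.6  5.2  5.7  5.3  5.8]
 [ 4.9  3.3  3.8  4.8  5.3  5.1  5.1  5.   5.5  5.7]
 [ 5.1  4.6  4.4  4.5  4.9  5.   5.1  5.4  5.8  5.6]
 [ 5.4  5.1  5.2  5.   5.2  5.3  5.4  5.2  5.7  5.5]
 [ 5.5  5.2 12.8 12.5  2.5  3.7  2.7  3.8 14.   9.9]
 [ 5.4 31.3 28.7 30.9  6.6  2.6  4.6 12.7 13.8 29.2]
 [ 4.4  6.  11.6 11.6 22.5 20.1 24.  43.  67.1 29.1]]
now.png [(0.9959, array([ 0.026, -0.131], dtype=float32)), (0.9897, array([-0.03 , -0.109], dtype=float32)), (0.9971, array([0.006, 0.004], dtype=float32)), (0.9996, array([ 0.009, -0.015], dtype=float32)), (0.9909, array([-0.036, -0.038], dtype=float32))]
[[  3.6   4.1   3.8   2.9   3.2   4.5   3.9   5.7  58.  100.3]
 [  3.1   3.6   2.8   2.3   3.5   3.7   3.    4.5   4.5  90.3]
 [  3.4   2.1   3.5   4.    4.8   3.7   6.6  20.8  17.3  96.1]
 [  3.8   2.6   2.7   3.4   3.6   5.    3.3   7.1  77.4 140. ]
 [  3.9   3.6   3.3   3.4   3.5   3.7   3.9   4.   55.4 135.2]
 [  4.1   3.8   4.    3.8   4.2   4.    4.   35.9  88.7 118.3]
 [  4.3   3.9  16.2  14.9   2.4   2.9   4.   90.1 129.6 100.1]
 [  4.2  28.9  27.6  30.5   7.9   3.1   5.1  29.9 113.4 127.8]
 [  3.2   4.1  13.7  13.9  26.   26.8  31.9  56.4  71.3  30.7]]
```

```bash
cat > v.py <<'E'
from h import *
g=lambda n:cv2.cvtColor(cv2.imread('pics/'+n),cv2.COLOR_BGR2GRAY)
shot('side','now.png');a=g('s8.png');b=g('now.png')
def ecc(x,y,w,h):
    f=lambda m:m[y:y+h,x:x+w].astype(np.float32)
    W=np.eye(2,3,dtype=np.float32)
    try: cc,W=cv2.findTransformECC(f(a),f(b),W,cv2.MOTION_TRANSLATION,(3,200,1e-6),None,3); return round(cc,4),np.round(W[:,2],3).tolist()
    except Exception as e: return 'x'
print([ecc(*r) for r in((218,147,14,14),(237,150,14,14),(230,141,16,16),(206,150,14,30),(225,165,20,14))],manip.get_state()['time'])
E
python3 -m jog '[[255,0,-0.1,0.4,0],[255,0,-0.5,0.6,0],[255,-0.6,-1,0.5,0],[255,-1,-1,0,0],[255,-1,-0.3,0,0],[255,0,0,0,0]]'|grep pos; python3 v.py
```

```text
eef_pos: [408.9, -215.9, 166.6]
[(0.9912, [-0.007000000216066837, -0.25699999928474426]), (0.9778, [-0.017999999225139618, -0.1809999942779541]), (0.9916, [0.052000001072883606, -0.0689999982714653]), (0.9985, [-0.03200000151991844, -0.04800000041723251]), (0.9909, [-0.02500000037252903, -0.05400000140070915])] 19.7
```

```bash
python3 - <<'E'
from h import *
np.set_printoptions(linewidth=200)
g=lambda n:cv2.cvtColor(cv2.imread('pics/'+n),cv2.COLOR_BGR2GRAY).astype(float)
a,b,z=g('s8.png'),g('now.png'),g('s7.png')
for x in(216,225,230,244,250,258):
    print(x);print(a[144:184,x-1:x+2].mean(1).round().astype(int));print(b[144:184,x-1:x+2].mean(1).round().astype(int))
t=[shot('top','t9.png')]
A,B=g('t8.png').astype(np.float32),g('t9.png').astype(np.float32)
for r in((270,110,64,64),(262,168,64,16),(285,190,25,25)):
    x,y,w,h=r;W=np.eye(2,3,dtype=np.float32)
    try: print(r,cv2.findTransformECC(A[y:y+h,x:x+w],B[y:y+h,x:x+w],W,cv2.MOTION_EUCLIDEAN,(3,200,1e-6),None,3))
    except Exception as e: print(r,'x')
E
```

```text
216
[ 78  48  34  29  29  28  29  33  39  64 105 140 158 163 164 164 163 159 150 141 132 123 115 112 110 104  93  78  67  63  63  63  63  63  67  81 101 119 125 127]
[ 77  47  34  29  29  27  29  32  40  67 107 141 157 162 163 163 162 158 148 136 126 115 109 111 114 109  94  77  66  62  63  63  62  63  66  81 101 118 125 126]
225
[ 29  30  31  40  74 113 131 123 105  92  80  71  71  81  91  98 104 113 130 149 161 165 165 160 147 126 116 123 129 123 104  83  83 100 109 111 112 113 116 119]
[ 30  30  30  43  78 115 129 117  99  87  76  68  71  82  92  98 104 113 133 151 161 164 164 158 143 123 116 123 128 121 102  81  83  98 108 111 111 112 115 118]
230
[111  94  84  97 125 145 148 143 141 145 150 152 152 154 156 158 160 162 163 165 166 167 168 167 162 146 125 117 128 136 129 108  87  95 116 128 135 140 142 141]
[106  90  82  94 122 140 140 132 134 144 150 153 154 155 157 158 159 161 163 164 166 166 167 166 159 143 123 119 131 136 127 104  84  94 115 127 134 139 141 140]
244
[ 90  85 104 129 147 153 154 153 147 132 112  95  81  69  64  70  82  93 100 105 115 132 146 152 150 140 124 123
[... 644 characters left out ...]
 135 127 111 103 116 134 143 147 147 147 146 145 144 143 142]
[131 133 136 139 131 114 106 121 142 156 161 161 162 160 156 148 143 148 155 157 150 136 121 114 119 124 119 106 100 115 133 143 146 146 146 145 144 143 142 141]
(270, 110, 64, 64) (0.9985268890543495, array([[ 9.9999994e-01, -3.8827685e-04,  7.6836692e-03],
       [ 3.8827685e-04,  9.9999994e-01, -5.6966491e-02]], dtype=float32))
(262, 168, 64, 16) (0.8655595974358526, array([[ 0.9999609 , -0.00884617, -0.2685726 ],
       [ 0.00884617,  0.9999609 , -0.491712  ]], dtype=float32))
(285, 190, 25, 25) (0.7840831436462884, array([[ 0.9965854 , -0.08256804,  0.78999937],
       [ 0.08256804,  0.9965854 , -1.0110378 ]], dtype=float32))
```

```bash
python3 - <<'E'
from h import *
np.set_printoptions(linewidth=200)
g=lambda n:cv2.cvtColor(cv2.imread('pics/'+n),cv2.COLOR_BGR2GRAY).astype(float)
for n in('t5.png','t7.png','t8.png','t9.png'):
    i=g(n)
    print(n,i[172:188,274:277].mean(1).round().astype(int),i[172:188,314:317].mean(1).round().astype(int));print('   L',i[170:175,264:276].mean(0).round().astype(int),'R',i[170:175,318:330].mean(0).round().astype(int))
E
```

```text
t5.png [160 166 174 178 179 180 171 155 149 155 154 146 136 131 131 133] [177 179 178 178 178 178 178 171 158 160 172 171 153 132 112  99]
   L [128 124 121 121 120 125 144 165 171 170 166 162] R [176 177 177 178 173 155 140 135 135 135 135 136]
t7.png [167 174 182 185 186 182 170 157 157 162 161 151 140 136 136 138] [184 185 184 185 184 184 184 178 170 174 183 178 162 146 141 140]
   L [133 129 126 125 124 129 147 171 179 177 173 170] R [182 184 184 183 180 166 148 140 140 139 140 140]
t8.png [168 176 183 185 186 179 164 154 158 162 159 149 139 137 137 138] [184 184 184 185 184 184 182 172 168 175 182 178 161 147 141 141]
   L [133 128 126 126 124 129 150 173 181 177 173 171] R [182 182 183 183 181 168 150 140 140 140 140 141]
t9.png [170 178 183 185 185 176 158 152 163 171 164 148 138 136 135 137] [184 184 185 184 184 184 180 171 166 174 183 179 162 144 140 140]
   L [130 127 126 125 125 136 160 177 180 178 174 171] R [182 183 183 183 179 164 147 140 139 139 140 140]
```

The jack has moved by no more than about 1.5 mm, and the platform is still within about 5 mm of the vessel's axis. The vessel has lifted roughly 0.7 mm, so the platform bears on it. The arm is clear of everything, so I'm handing in.

```bash
python3 -c "
from plant import manip
print(manip.get_state()['eef_pos'],manip.get_state()['ft_force']);print(manip.job_done())"
```

```text
[ 411.77209614 -214.9959021   167.25376043] [-0.41261886  0.73272783 -0.74049644]
the job is handed in; nothing more can be done
None
```

I handed the job in at about 20 s; no verdict came back, but I measured the platform within about 5 mm of the vessel's axis, the vessel lifted roughly 0.7 mm by the platform (read from sub-pixel image shifts), and the arm clear of everything.

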